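# Free a ridden-up can in a gravity-feed rack

### The job

The can rack has jammed: the red can has ridden up on the yellow one and is wedged behind the front bar. Reach in over the bar, below the upper tier, and ease the red can up and back over the yellow one without ramming it, until the feed runs again and all four cans lie in a single row on the lower runners, packed down against the front stop with the yellow can first. Do not bang against the rack, and leave the other things on the bench where they are.

Things in the scene. Friction and masses are not known exactly. Their poses are not given: they have to be found in the camera images.
- rack: white wire gravity-feed rack, two tiers, fixed to the bench, 345 deep, 235 wide, 305 mm high. Origin at bench level under its middle; x to its rear, y to its left, z up. Positions (x, y, z) below are mm in this frame. The lower runners rise rearwards at 9 degrees, side guides 196 mm apart; runners and cans are slippery (friction about 0.3) and cans roll down by themselves.
- front_stop (a point): middle of the inner face of the front stop (36 mm high) at the lower tier's running surface, (-160, 0, 45); axes as the rack's. Cans packed down against it have their axes at (-133, 0, 82), (-69, 0, 92), (-5, 0, 103), (60, 0, 113).
- bar_mid (a point): middle of the steel front bar, on its axis (7 mm thick, right across the lane along y), (-83, 0, 132); axes as the rack's. It has 70 mm under it, square to the runners: one can rolls beneath it, but not one riding on another.
- tier_edge (a point): middle of the empty upper tier's front end, on its underside, (-67, 0, 227); axes as the rack's. The tier runs on to the rear, parallel to the lower; a stop rises 22 mm above this point. It overhangs the red can: an upright hand cannot push that can far enough; one leaning 35 to 50 degrees, fingers pointing down and rearwards, goes in between bar and tier.
- can_jam: red can, 65 mm diameter, 190 long, 0.24 to 0.40 kg, lying across the rack; origin on its axis at mid length, y along the can. Starts wedged behind the front bar, riding on the yellow can, axis at (-52, 0, 151). Freed by circling the yellow can: 32 mm rearwards, 15 up to the crest, then 10 to 15 on. Pushed at or just under mid height it takes 5 to 20 N, fading at the crest; pushed higher it binds. Short of the crest it drops back; past it the yellow can runs out.
- can_low: yellow can, 65 mm diameter, 190 long, 0.24 to 0.40 kg, lying across the rack; origin on its axis at mid length, y along the can. Starts on the lower runners, held by the red can on its front, backed by the green and orange cans, axis at (-10, 0, 102).
- can_mid: green can, 65 mm diameter, 190 long, 0.24 to 0.40 kg, lying across the rack; origin on its axis at mid length, y along the can. Starts on the lower runners behind the yellow can, axis at (54, 0, 112).
- can_rear: orange can, 65 mm diameter, 190 long, 0.24 to 0.40 kg, lying across the rack; origin on its axis at mid length, y along the can. Starts on the lower runners between the green can and the rear stop, axis at (118, 0, 122).
- glue_gun: loose bystander: grey hot-glue gun with blue trigger lying on its side, about 170 x 130 x 35 mm, beside the rack; origin under its middle
- tapes: loose bystander: stack of four cassettes, 105 x 67 x 48 mm, beside the rack; origin under its middle
- reel: loose bystander: blue empty reel standing on its flange, 80 mm across, 48 mm high, beside the rack; origin under its middle
There are look-alikes about, which are no part of the job. What is shaped like the can_mid but purple is not meant. What is shaped like the can_jam but blue or purple is not meant.

How it is judged (in metres and radians):
At the end, for the whole second after the job is handed in: All four cans lie at rest (slower than 20 mm/s) in one row on the lower runners: in the rack's frame every axis midpoint has x between -145 and +70 mm and z between 70 and 121 mm (none riding on another), and the yellow can is first, against the front stop (x below -124 mm) (x of can_low in the frame of rack between -0.145 and -0.124 m and x of each of can_low, can_jam, can_mid, can_rear in the frame of rack below 0.07 m and z of can_low in the frame of rack between 0.07 and 0.121 m and linear speed of each of can_low, can_jam, can_mid, can_rear below 0.02 m/s and x of each of can_jam, can_mid, can_rear in the frame of rack above -0.145 m and z of can_jam in the frame of rack between 0.07 and 0.121 m and z of can_mid in the frame of rack between 0.07 and 0.121 m and z of can_rear in the frame of rack between 0.07 and 0.121 m); the robot touches nothing.
It fails at once if a can is rammed: the arm presses a can with more than 35 N (contact force between any of the arm, the fingers and can_low above 35 N or contact force between any of the arm, the fingers and can_jam above 35 N or contact force between any of the arm, the fingers and can_mid above 35 N or contact force between any of the arm, the fingers and can_rear above 35 N).
It fails at once if the rack is banged: the arm or hand presses it with more than 40 N (contact force between any of the arm, the fingers and rack above 40 N).
It fails at once if a bystander (glue gun, cassettes or reel) is moved by more than 20 mm (distance of any of glue_gun, tapes, reel from where it was at the start of the episode above 0.02 m).
It also fails if it takes over 48 s, if anything falls off the work surface, if the arm or the gripper's body presses on something with over 40 N, if the wrist force passes 120 N, or if a joint passes its speed limit or range.

### The arm

A 7-joint arm with a two-finger parallel gripper is mounted at the origin on the work surface. World frame = base frame: x ahead of the robot, y to its left, z up, the work surface at z = 0. Lengths are in mm, angles in rad, forces in N, time in s.
With the tool pointing down it reaches from about 425 to 800 mm from the base axis. Payload 8.3 kg.
Tool frame: the origin (TCP) lies at the very end of the fingers, on their centre line; the grasp point (between the pads) lies 19 mm behind it; z points along the fingers, y is the line along which they close (so a half turn about z gives the same grasp; the last joint's range is limited). The gripper opens to 85 mm and grips with 20 to 120 N. Pads are 22 mm wide; open, the fingers measure 114 mm over their backs; the gripper's body (76 mm by 85 mm) begins 54 mm behind the grasp point. The pads swing forward as they close: fully open they stand 13 mm farther back than shut.
Start: joints at [-0.063, 0.383, 0.016, 1.37, -0.006, 1.388, -0.046], TCP at [624.982, 0.047, 231.279] pointing down, gripper open.
Joint ranges: [-2.95, 2.95], [-0.25, 2.06], [-1.52, 1.56], [0.18, 2.33], [-1.44, 4.58], [0.02, 2.06], [-3.01, 3.01]. Speed limits (rad/s): [2.39, 2.39, 3.01, 3.01, 3.14, 3.14, 3.14].

### API

Orientations are given as a 3x3 rotation matrix whose columns are the frame's x, y, z axes.
In Python, from cell import get_obs, get_image, camera_info, job_done gives the robot as it stands.
- The arm moves only by the tool play_rows, never from a script. Its arguments are lists of equal length, an entry for each row: "translation": the shift along the world's x, y, z in cm, a list of three; "angular": the turn, a rotation vector about the world's x, y, z in degrees, a list of three. In form: {"translation": [[tx, ty, tz], ...], "angular": [[wx, wy, wz], ...]}. A call has 1 to 20 rows; each row is the pose to reach, as a shift and turn from the pose commanded when the call began; what a row does not reach only later rows make up. A row lasts 1/10 s, in which the tool goes at most 50 mm and 8.59 degrees, less where a joint would pass 70% of its speed; a pose out of reach is approached as far as the arm can. A call with a gripper value outside its range is refused whole. "claw" is the finger opening in cm, from 0 to 8.54, set as the call begins (left out, the last holds). The fingers move at their own pace and stop on an object; "newtons" is the grip in N (left out, the last holds). Time passes only in rows, so rows that repeat a pose let the fingers close. It gives the time, the measured TCP pose, the force, the opening and the grip force at its end, in the units of the state.
- get_obs(): the state, without advancing time (a new reading comes with each control period).
- get_image(name): name is "scene" or "side" or "wrist"; returns (picture, depth): 400x640x3 uint8, red, green, blue; 400x640 float32, mm along the optical axis (not along the pixel's ray), 0 where there is no reading.
- camera_info(name): a dict with "fovy" (degrees; the focal length in pixels is half the picture's height over the tangent of half this angle, whatever the lens; pixels are square), "cx", "cy" (the principal point, pixels), "eye" and "rotation" of the camera in the world. Camera axes: x right, y up, looking along -z (the intrinsics and any distortion apply to the point x, -y, -z); pixel columns grow to the right and rows downward; lengths in mm; the calibration is good to about 2 mm. A picture is of the moment at which its call begins: read the wrist's pose just before it. camera_info takes no time and is no camera call; for the wrist camera it gives the pose at the moment of the call.
- job_done(): hands the job in; it is judged then, once.
The state is a dict: "time_s": time; "joints": joint angles; "qd": joint speeds; "joint_torque": joint torques, N m; "position": TCP position; "tool_rot": TCP orientation; "ft_force": force on the tool from outside, world axes, zero at the start; "moment": the same for the moment, N m; "opening": opening from 0.0 (shut) to 1.0 (fully open); "finger_force": force on a finger pad.
Only numpy, scipy, OpenCV 4.12 (cv2) and the standard library are available. Lean on these libraries where they do the work, as an engineer would, in place of code of your own. Each camera call takes 0.05 s, during which the arm holds its last target. There are 200 camera calls.

## Working session

There is one attempt and no reset: what is moved stays moved. The work goes in short steps, Python scripts to look and compute and a tool call to move; the robot and the scene stay as the last step left them, time stands still between calls to the robot, and variables do not carry over. Pictures are saved under pics/ and viewed, at most 10 in all, crops included, and the job is handed in when it is done.

Besides the shell and the picture viewer there is one more tool, called after "Request:" by a JSON object that holds its "op" and its "data", one argument or row to a line. play_rows: Moves the arm, as the interface text tells. Its arguments: {"type":"object","properties":{"translation":{"type":"array","items":{"type":"array","items":{"type":"number"}}},"angular":{"type":"array","items":{"type":"array","items":{"type":"number"}}},"claw":{"type":"number"},"newtons":{"type":"number"}},"required":["translation","angular"]}

```bash
mkdir -p pics; ls
python3 - <<'E'
from cell import *
import cv2,numpy as np
o=get_obs();print(o['time_s'],o['position'],o['tool_rot'],o['ft_force'],o['opening'])
for n in ["scene","side"]:
    im,d=get_image(n);np.savez(f"{n}.npz",im=im,d=d);cv2.imwrite(f"pics/{n}0.png",im[:,:,::-1]);print(n,camera_info(n))
E
```

```text
pics
0.0 [6.24494891e+02 3.47938707e-02 2.30266596e+02] [[-8.82145523e-05  9.99998060e-01 -1.96793241e-03]
 [ 9.99999995e-01  8.81059713e-05 -5.52617467e-05]
 [-5.50882529e-05 -1.96793728e-03 -9.99998062e-01]] [0.16311974 0.56084503 0.68455557] 1.002867549505405
scene {'fovy': 53.75675700647597, 'cx': 314.97482713863286, 'cy': 200.73632751301048, 'eye': array([ 969.68280816,  398.53125041, 1071.85784938]), 'rotation': array([[-0.58560116, -0.69395745,  0.41892044],
       [ 0.81057002, -0.49692251,  0.30991007],
       [-0.00689341,  0.52104805,  0.85349951]])}
side {'fovy': 44.08292165250158, 'cx': 314.2946598090317, 'cy': 200.60041567879165, 'eye': array([1080.49982053, 1140.08609785,  957.06159161]), 'rotation': array([[-0.87764464, -0.26491008,  0.3994528 ],
       [ 0.47920434, -0.46730155,  0.74296195],
       [-0.0101532 ,  0.84347609,  0.53707076]])}
```

View pics/scene0.png

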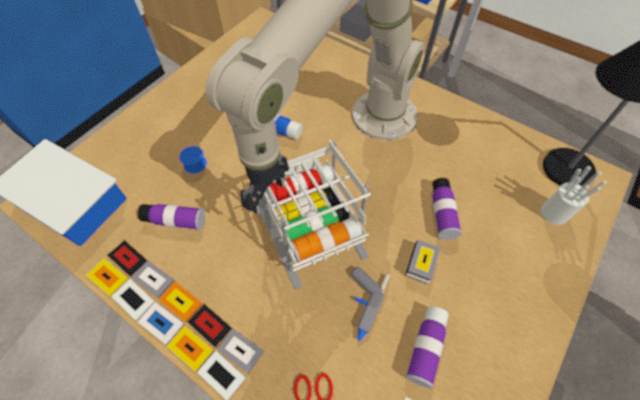

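View pics/side0.png

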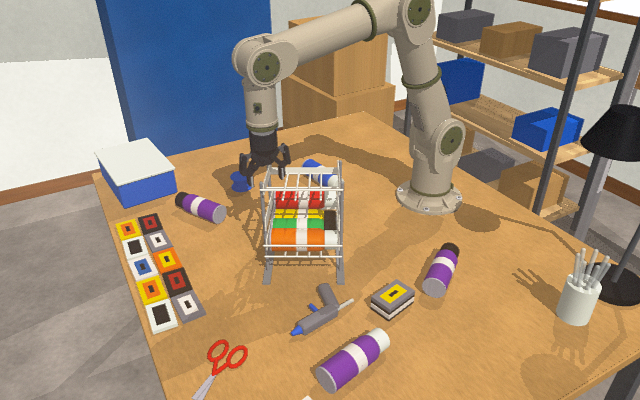

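The red can (scene 300,185; side 300,200) is at the rack's robot side, with yellow, green and orange behind it. The look-alikes are purple cans at scene (172,216), (445,208) and (428,345) and a blue can at (288,127). Next I fit the rack pose to the can depth points.

```bash
cat > h.py <<'E'
import numpy as np,cv2
from cell import *
def world(d,c):
    f=200/np.tan(np.radians(c['fovy'])/2);v,u=np.mgrid[:400,:640]
    P=np.stack([(u-c['cx'])/f*d,-(v-c['cy'])/f*d,-d],-1)
    return P@c['rotation'].T+c['eye']
def proj(p,c):
    f=200/np.tan(np.radians(c['fovy'])/2);q=(np.asarray(p)-c['eye'])@c['rotation']
    return np.stack([c['cx']-f*q[...,0]/q[...,2],c['cy']+f*q[...,1]/q[...,2]],-1)
HUE=dict(jam=((0,5),(174,180)),low=((22,32),),mid=((45,90),),rear=((7,19),))
def masks(im):
    h=cv2.cvtColor(im,cv2.COLOR_RGB2HSV);out={}
    for k,rs in HUE.items():
        m=np.zeros(im.shape[:2],bool)
        for a,b in rs:m|=(h[...,0]>=a)&(h[...,0]<=b)
        out[k]=m&(h[...,1]>170)&(h[...,2]>70)
    return out
E
python3 - <<'E'
from h import *
from scipy.optimize import least_squares
C=dict(jam=(-52,151),low=(-10,102),mid=(54,112),rear=(118,122))
pts={k:[] for k in C};white=[]
for n,(x0,x1,y0,y1) in dict(scene=(262,370,145,265),side=(262,345,160,260)).items():
    z=np.load(n+'.npz');c=camera_info(n);W=world(z['d'],c);box=np.zeros((400,640),bool);box[y0:y1,x0:x1]=1
    for k,m in masks(z['im']).items():
        p=W[m&box&(z['d']>0)];p=p[(p[:,2]>60)&(p[:,2]<200)]
        print(n,k,len(p),np.median(p,0).round(),np.percentile(p,[2,98],axis=0).round().tolist());pts[k].append(p)
    hs=cv2.cvtColor(z['im'],cv2.COLOR_RGB2HSV);p=W[box&(hs[...,1]<60)&(hs[...,2]>150)&(z['d']>0)];white.append(p)
def loc(p,q):
    s,co=np.sin(q[2]),np.cos(q[2]);d=p[:,:2]-q[:2];return np.c_[d@[co,s],d@[-s,co],p[:,2]]
def res(q,i=None):
    r=[]
    for k,(x,zz) in C.items():
        for j,p in enumerate(pts[k]):
            if i is not None and i!=j: continue
            L=loc(p,q);r+=[np.hypot(L[:,0]-x,L[:,2]-zz)-32.5, np.maximum(np.abs(L[:,1])-95,0)]
    return np.concatenate(r)
m=np.median(np.vstack(sum(pts.values(),[])),0)
a=np.median(np.vstack(pts['jam']),0);b=np.median(np.vstack(pts['rear']),0);th=np.arctan2(*(b-a)[[1,0]])
for i in (None,0,1):
    s=least_squares(res,[m[0],m[1],th],args=(i,),loss='soft_l1',f_scale=2,x_scale=[1,1,.01]);q=s.x
    print(q[:2],np.degrees(q[2]),np.median(abs(res(q,i))))
    for j in (0,1):
        L=loc(white[j],q);print('white y',np.percentile(L[(L[:,2]>200)&(L[:,2]<330)&(abs(L[:,0])<200)&(abs(L[:,1])<150)],[1,5,50,95,99],axis=0).round().tolist())
        for k in C:print(k,np.percentile(loc(pts[k][j],q)[:,1],[1,99]).round(),end=' ')
        print()
E
```

```text
scene jam 370 [548.  -8. 180.] [[456.0, -48.0, 164.0], [577.0, 43.0, 187.0]]
scene low 354 [562.  32. 132.] [[487.0, -4.0, 118.0], [590.0, 80.0, 138.0]]
scene mid 201 [597.  87. 137.] [[516.0, 48.0, 128.0], [634.0, 136.0, 145.0]]
scene rear 809 [620. 141. 152.] [[539.0, 96.0, 134.0], [665.0, 191.0, 158.0]]
side jam 496 [545.   6. 163.] [[463.0, -26.0, 137.0], [588.0, 50.0, 184.0]]
side low 337 [554.  33. 133.] [[477.0, -5.0, 124.0], [603.0, 79.0, 138.0]]
side mid 1 [639.  67. 134.] [[639.0, 67.0, 134.0], [639.0, 67.0, 134.0]]
side rear 803 [621. 151. 146.] [[542.0, 107.0, 106.0], [670.0, 197.0, 157.0]]
[519.47318509  47.85235297] 60.808704373021065 0.0007301113117037517
white y [[-72.0, -115.0, 204.0], [-70.0, -111.0, 233.0], [34.0, 6.0, 252.0], [129.0, 89.0, 298.0], [131.0, 94.0, 304.0]]
jam [-87.  46.] low [-79.  36.] mid [-91.  49.] rear [-92.  45.] 
white y [[-74.0, -109.0, 203.0], [-71.0, -107.0, 232.0], [20.0, -2.0, 247.0], [132.0, 93.0, 296.0], [135.0, 102.0, 304.0]]
jam [-92.  49.] low [-95.  49.] mid [-95. -95.] rear [-94.  48.] 
[530.08943421  41.34191815] 60.90362479000143 0.00027256085580518175
white y [[-71.0, -102.0, 204.0], [-69.0, -99.0, 233.0], [35.0, 18.0, 252.0], [130.0, 102.0, 298.0], [131.0, 106.0, 304.0]]
jam [-75.  58.] low [-66.  48.] mid [-78.  61.] rear [-80.  57.] 
white y [[-73.0, -97.0, 203.0], [-70.0, -94.0, 232.0], [20.0, 11.0, 247.0], [133.0, 105.0, 296.0], [135.0, 114.0, 304.0]]
jam [-80.  61.] low [-82.  61.] mid [-83. -83.] rear [-82.  60.] 
[562.52190588  74.69011266] 60.77907073455499 0.0016066546050303998
white y [[-116.0, -90.0, 204.0], [-114.0, -87.0, 233.0], [-10.0, 30.0, 252.0], [85.0, 114.0, 298.0], [86.0, 119.0, 304.0]]
jam [-63.  70.] low [-54.  60.] mid [-66.  73.] rear [-68.  70.] 
white y [[-118.0, -85.0, 203.0], [-115.0, -82.0, 232.0], [-25.0, 23.0, 247.0], [88.0, 117.0, 296.0], [91.0, 126.0, 304.0]]
jam [-68.  73.] low [-70.  73.] mid [-70. -70.] rear [-70.  73.]
```

```bash
cat >> h.py <<'E'
Q=(519.5,47.9,np.radians(60.8))
XR=np.array([np.cos(Q[2]),np.sin(Q[2]),0]);YR=np.array([-XR[1],XR[0],0])
def r2w(x,y,z): return np.array([Q[0],Q[1],0])+x*XR+y*YR+[0,0,z]
def w2r(p): d=np.asarray(p)-[Q[0],Q[1],0]; return np.array([d@XR,d@YR,d[2]])
def toolR(a):
    a=np.radians(a);z=np.sin(a)*XR-np.cos(a)*np.array([0,0,1]);y=-YR;return np.c_[np.cross(y,z),y,z]
E
python3 - <<'E'
from h import *
out=[]
for n,(x0,y0) in dict(scene=(240,130),side=(235,140)).items():
    im=np.load(n+'.npz')['im'];c=camera_info(n);s=4;x0-=0
    cr=cv2.resize(im[y0:y0+140,x0:x0+95 if n=='x' else x0+130],None,fx=3,fy=3,interpolation=cv2.INTER_CUBIC)[:,:,::-1].copy()
    for a,b,col in [((-83,-117,132),(-83,117,132),(255,0,255)),((-67,-117,227),(-67,117,227),(255,255,0)),((-52,-95,151),(-52,95,151),(0,0,0)),((172,-117,0),(172,117,0),(255,0,0)),((118,-95,122),(118,95,122),(0,0,0))]:
        p=[tuple(int(t) for t in (proj(r2w(*q),c)-[x0,y0])*3) for q in (a,b)];cv2.line(cr,p[0],p[1],col,1)
    out.append(cr)
cv2.imwrite('pics/ov.png',np.hstack(out))
from scipy.spatial.transform import Rotation as R
o=get_obs();print(w2r(o['position']))
for a in (45,50):
    rv=R.from_matrix(toolR(a)@o['tool_rot'].T).as_rotvec(degrees=True);print(a,rv)
    p=r2w(-158,0,199);print(p,(p-o['position'])/10)
# bystander / blue positions
for n in ['scene']:
    W=world(np.load(n+'.npz')['d'],camera_info(n))
    for u,v in [(290,128),(192,158),(422,260),(372,300)]:print((u,v),W[v,u].round(),w2r(W[v,u]).round())
E
```

```text
[   9.43300867 -115.0492252   230.36501959]
45 [ 43.98008428 -11.55839353 -27.71050442]
[442.41817386 -90.02168821 199.        ] [-18.21128192  -9.00280939  -3.13650196]
50 [ 48.86437307 -12.82933597 -27.35174108]
[442.41817386 -90.02168821 199.        ] [-18.21128192  -9.00280939  -3.13650196]
(290, 128) [ 287. -208.   58.] [-337.   78.   58.]
(192, 158) [ 568. -396.   48.] [-363. -259.   48.]
(422, 260) [451. 382.  50.] [258. 222.  50.]
(372, 300) [624. 327.  36.] [295.  45.  36.]
```

View pics/ov.png

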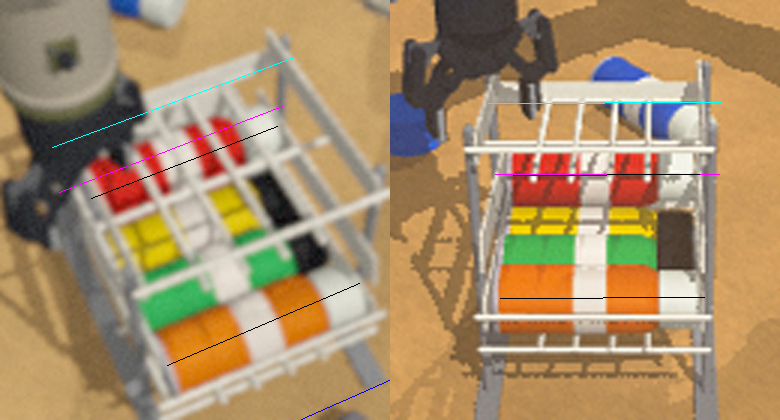

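The overlay matches the cans and tier in both views, and the red can in the rack (crop 590,175, not blue or purple) is the one I want. Now I raise the hand, then lean it and move it in front of the rack.

Request:
{"op": "play_rows", "data": {
  "translation": [
    [0, 0, 4],
    [0, 0, 8],
    [0, 0, 12],
    [0, 0, 16],
    [-2, -1, 16],
    [-4, -2, 16],
    [-6, -3, 16],
    [-8, -4, 16],
    [-10, -5, 16],
    [-12, -6, 16],
    [-14, -7, 16],
    [-16, -8, 16],
    [-18.2, -9, 16],
    [-18.2, -9, 16],
    [-18.2, -9, 16]
  ],
  "angular": [
    [0, 0, 0],
    [0, 0, 0],
    [0, 0, 0],
    [0, 0, 0],
    [5, -1.3, -2.8],
    [10, -2.6, -5.6],
    [15, -3.9, -8.4],
    [20, -5.2, -11.2],
    [25, -6.5, -14],
    [30, -7.8, -16.8],
    [35, -9.1, -19.6],
    [40, -10.4, -22.4],
    [45, -11.8, -25.2],
    [48.9, -12.8, -27.4],
    [48.9, -12.8, -27.4]
  ],
  "claw": 4
}}

```text
time_s: 1.6
position: [441.7, -91.5, 389.9]
tool_rot: [[0.319, 0.869, 0.377], [0.556, -0.494, 0.668], [0.767, -0.003, -0.641]]
ft_force: [1.4, -0.1, -0.4]
opening: 0.472
finger_force: 0.0
```

Request:
{"op": "play_rows", "data": {
  "translation": [
    [0, 0, -4],
    [0, 0, -8],
    [0, 0, -12],
    [0, 0, -15],
    [0, 0, -17],
    [0, 0, -19],
    [0, 0, -19],
    [0, 0, -19]
  ],
  "angular": [
    [0, 0, 0],
    [0, 0, 0],
    [0, 0, 0],
    [0, 0, 0],
    [0, 0, 0],
    [0, 0, 0],
    [0, 0, 0],
    [0, 0, 0]
  ]
}}

```text
time_s: 2.4
position: [443.5, -89.4, 201.7]
tool_rot: [[0.313, 0.873, 0.373], [0.562, -0.487, 0.669], [0.766, 0.0, -0.643]]
ft_force: [-0.4, -0.3, 1.3]
opening: 0.467
finger_force: 0.0
```

Run:
```python
from h import *
im,d=get_image('wrist');cv2.imwrite('pics/w1.png',im[:,:,::-1]);c=camera_info('wrist')
o=get_obs();print(o['time_s'],o['joints'],w2r(o['position']),o['tool_rot'].round(3).tolist(),o['ft_force'])
W=world(d,c);m=masks(im)['jam']&(d>0);P=np.array([w2r(p) for p in W[m]]);P=P[(P[:,2]>115)&(P[:,2]<200)&(abs(P[:,1])<100)&(P[:,0]<0)]
print(len(P),P.min(0),P.max(0))
from scipy.optimize import least_squares
s=least_squares(lambda q:np.hypot(P[:,0]-q[0],P[:,2]-q[1])-32.5,[-52,151],loss='soft_l1',f_scale=2);print('jam axis',s.x)
h=cv2.cvtColor(im,cv2.COLOR_RGB2HSV);P=np.array([w2r(p) for p in W[(h[...,1]<60)&(h[...,2]>120)&(d>0)]])
b=P[(abs(P[:,0]+83)<12)&(abs(P[:,2]-132)<10)&(abs(P[:,1])<110)];print('bar',len(b),np.median(b,0),b.min(0),b.max(0))
```

```text
2.45 [ 0.48086095  0.16479814  0.29106504  2.0347277  -0.90314257  1.37438291
  0.65504685] [-157.10447631   -0.92673221  202.24452835] [[0.312, 0.873, 0.374], [0.562, -0.488, 0.668], [0.766, 0.002, -0.643]] [0.30746292 0.40450607 0.58161458]
1115 [-84.65067732 -95.74371341 137.27315877] [-32.11361418  49.76361903 184.47575581]
jam axis [-51.90003853 150.8491643 ]
bar 2025 [-83.54441032  -3.89520211 134.70197572] [ -86.61075945 -109.83377862  122.02884847] [-71.84010201 100.94434033 141.99167441]
```

View pics/w1.png

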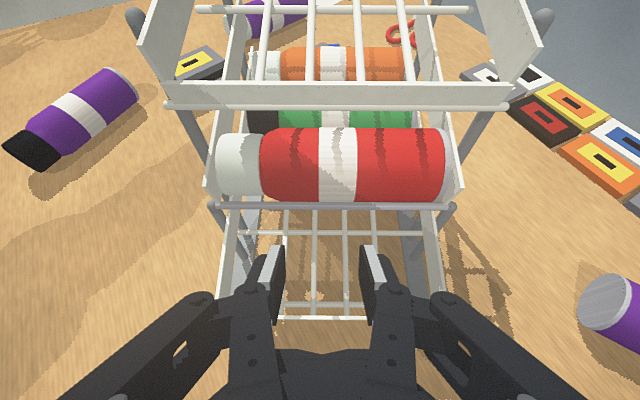

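The wrist view shows the red can (330,165) behind the grey bar (330,206), with the fingers centred on it at 267 to 375. The can's fitted axis is (-52,151), as the task states. Next I move to just short of contact.

Request:
{"op": "play_rows", "data": {
  "translation": [
    [0.6, 1.1, -1.4],
    [1.2, 2.2, -2.7],
    [1.7, 3.2, -3.9],
    [2.2, 4.1, -5],
    [2.6, 4.8, -5.8],
    [2.8, 5.2, -6.3],
    [2.8, 5.2, -6.3],
    [2.8, 5.2, -6.3],
    [2.8, 5.2, -6.3]
  ],
  "angular": [
    [0, 0, 0],
    [0, 0, 0],
    [0, 0, 0],
    [0, 0, 0],
    [0, 0, 0],
    [0, 0, 0],
    [0, 0, 0],
    [0, 0, 0],
    [0, 0, 0]
  ]
}}

```text
time_s: 3.35
position: [471.2, -38.6, 138.7]
tool_rot: [[0.314, 0.872, 0.376], [0.56, -0.49, 0.668], [0.766, 0.001, -0.642]]
ft_force: [-0.1, -0.8, -0.4]
opening: 0.469
finger_force: 0.0
```

```bash
cat > st.py <<'E'
from h import *
from scipy.optimize import least_squares
import sys
o=get_obs();f=o['ft_force'];print(o['time_s'],'tcp',w2r(o['position']).round(1),'F',(f@XR).round(1),(f@YR).round(1),f[2].round(1),'j4',o['joints'][3].round(2))
c=camera_info('wrist');im,d=get_image('wrist');W=world(d,c)
if len(sys.argv)>1:cv2.imwrite('pics/'+sys.argv[1],im[:,:,::-1])
for k,g in dict(jam=(-52,151),low=(-10,102),mid=(54,112),rear=(118,122)).items():
    P=W[masks(im)[k]&(d>0)]
    if len(P)<40: print(k,len(P));continue
    P=np.array([w2r(p) for p in P]);P=P[(P[:,2]>50)&(P[:,2]<205)&(abs(P[:,1])<100)&(abs(P[:,0])<170)]
    if len(P)<40: print(k,len(P));continue
    x0=[np.median(P[:,0])+12,np.median(P[:,2])-22]
    s=least_squares(lambda q:np.hypot(P[:,0]-q[0],P[:,2]-q[1])-32.5,x0,loss='soft_l1',f_scale=2);print(k,len(P),s.x.round(1),'res',np.median(abs(s.fun)).round(2))
E
python3 st.py
```

```text
3.35 tcp [-99.1  -0.  138.7] F -0.7 -0.4 -0.4 j4 2.12
jam 7252 [-51.6 150.2] res 0.36
low 0
mid 0
rear 0
```

Request:
{"op": "play_rows", "data": {
  "translation": [
    [0.1, 0.17, 0],
    [0.2, 0.35, 0],
    [0.29, 0.52, 0],
    [0.34, 0.61, 0],
    [0.39, 0.7, 0],
    [0.44, 0.79, 0],
    [0.49, 0.87, 0],
    [0.49, 0.87, 0]
  ],
  "angular": [
    [0, 0, 0],
    [0, 0, 0],
    [0, 0, 0],
    [0, 0, 0],
    [0, 0, 0],
    [0, 0, 0],
    [0, 0, 0],
    [0, 0, 0]
  ]
}}

```text
time_s: 4.2
position: [475.9, -29.1, 138.3]
tool_rot: [[0.314, 0.872, 0.375], [0.56, -0.489, 0.668], [0.766, 0.0, -0.642]]
ft_force: [0.7, -0.3, -0.1]
opening: 0.466
finger_force: 0.0
```

```bash
python3 st.py w2.png
```

```text
4.2 tcp [-88.5   0.5 138.3] F 0.1 -0.7 -0.1 j4 2.13
jam 9689 [-51.6 150.2] res 0.37
low 0
mid 0
rear 116 [113.8 120.1] res 0.43
```

View pics/w2.png

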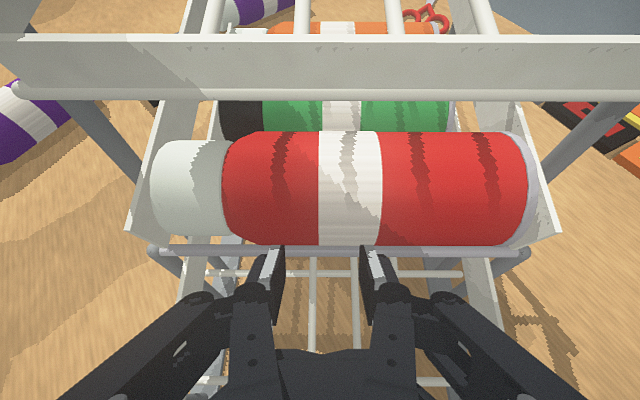

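The fingertips (265,255 and 375,255) are just short of the red can over the bar, with no force yet. I lower 3 mm and keep creeping in.

Request:
{"op": "play_rows", "data": {
  "translation": [
    [0, 0, -0.2],
    [0, 0, -0.3],
    [0.05, 0.09, -0.3],
    [0.1, 0.17, -0.3],
    [0.15, 0.26, -0.3],
    [0.2, 0.35, -0.3],
    [0.25, 0.44, -0.3],
    [0.25, 0.44, -0.3]
  ],
  "angular": [
    [0, 0, 0],
    [0, 0, 0],
    [0, 0, 0],
    [0, 0, 0],
    [0, 0, 0],
    [0, 0, 0],
    [0, 0, 0],
    [0, 0, 0]
  ]
}}

```text
time_s: 5.05
position: [478.4, -26.2, 135.1]
tool_rot: [[0.316, 0.871, 0.377], [0.561, -0.491, 0.666], [0.765, 0.001, -0.643]]
ft_force: [-3.3, -5.8, 0.6]
opening: 0.47
finger_force: 2.9
```

```bash
python3 st.py
```

```text
5.05 tcp [-84.8  -0.3 135.1] F -6.7 0.1 0.6 j4 2.13
jam 11432 [-50.1 151.3] res 0.37
low 0
mid 0
rear 52 [115.5 120.9] res 0.63
```

Request:
{"op": "play_rows", "data": {
  "translation": [
    [0.07, 0.13, 0.11],
    [0.15, 0.26, 0.22],
    [0.22, 0.39, 0.33],
    [0.29, 0.52, 0.43],
    [0.37, 0.65, 0.51],
    [0.44, 0.79, 0.6],
    [0.51, 0.92, 0.69],
    [0.59, 1.05, 0.76],
    [0.66, 1.18, 0.84],
    [0.73, 1.31, 0.91]
  ],
  "angular": [
    [0, 0, 0],
    [0, 0, 0],
    [0, 0, 0],
    [0, 0, 0],
    [0, 0, 0],
    [0, 0, 0],
    [0, 0, 0],
    [0, 0, 0],
    [0, 0, 0],
    [0, 0, 0]
  ]
}}

```text
time_s: 6.1
position: [485.8, -11.7, 144.5]
tool_rot: [[0.314, 0.872, 0.375], [0.56, -0.49, 0.668], [0.766, 0.0, -0.642]]
ft_force: [-2.2, -3.0, 1.3]
opening: 0.469
finger_force: 1.8
```

```bash
python3 st.py
```

```text
6.1 tcp [-68.5   0.3 144.5] F -3.7 0.5 1.3 j4 2.13
jam 4301 [-33.6 161.2] res 0.35
low 1
mid 0
rear 84 [119.1 121.3] res 0.37
```

Request:
{"op": "play_rows", "data": {
  "translation": [
    [0.07, 0.13, 0.06],
    [0.15, 0.26, 0.11],
    [0.22, 0.39, 0.16],
    [0.29, 0.52, 0.2],
    [0.37, 0.65, 0.24],
    [0.44, 0.79, 0.28],
    [0.51, 0.92, 0.31],
    [0.59, 1.05, 0.34],
    [0.66, 1.18, 0.37],
    [0.73, 1.31, 0.39],
    [0.81, 1.44, 0.41],
    [0.88, 1.57, 0.42],
    [0.95, 1.7, 0.43],
    [1.02, 1.83, 0.44]
  ],
  "angular": [
    [0, 0, 0],
    [0, 0, 0],
    [0, 0, 0],
    [0, 0, 0],
    [0, 0, 0],
    [0, 0, 0],
    [0, 0, 0],
    [0, 0, 0],
    [0, 0, 0],
    [0, 0, 0],
    [0, 0, 0],
    [0, 0, 0],
    [0, 0, 0],
    [0, 0, 0]
  ]
}}

```text
time_s: 7.55
position: [495.9, 6.8, 148.8]
tool_rot: [[0.314, 0.872, 0.375], [0.56, -0.489, 0.668], [0.766, 0.0, -0.642]]
ft_force: [-0.6, -0.2, 0.4]
opening: 0.473
finger_force: 0.2
```

```bash
python3 st.py w3.png
```

```text
7.55 tcp [-47.4   0.5 148.8] F -0.5 0.4 0.4 j4 2.13
jam 766 [-12.4 165.2] res 0.33
low 0
mid 0
rear 125 [116.4 120.6] res 0.38
```

View pics/w3.png

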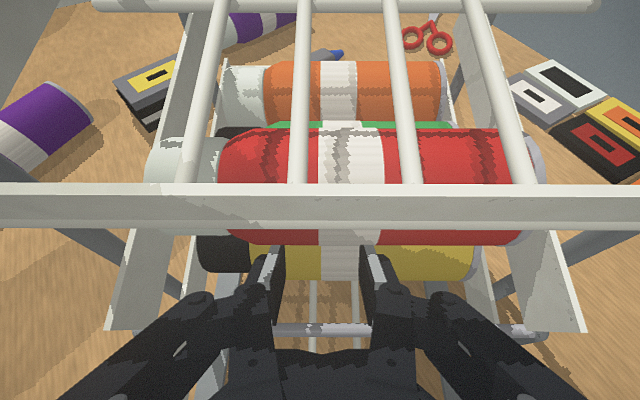

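The red can is just past the crest, and the yellow can shows below it (at 350,262). I push a few mm further and hold while the yellow can runs out.

Request:
{"op": "play_rows", "data": {
  "translation": [
    [0.06, 0.1, 0],
    [0.12, 0.21, 0],
    [0.18, 0.31, 0],
    [0.24, 0.42, 0],
    [0.3, 0.52, 0],
    [0.3, 0.52, 0],
    [0.3, 0.52, 0],
    [0.3, 0.52, 0],
    [0.3, 0.52, 0],
    [0.3, 0.52, 0],
    [0.3, 0.52, 0]
  ],
  "angular": [
    [0, 0, 0],
    [0, 0, 0],
    [0, 0, 0],
    [0, 0, 0],
    [0, 0, 0],
    [0, 0, 0],
    [0, 0, 0],
    [0, 0, 0],
    [0, 0, 0],
    [0, 0, 0],
    [0, 0, 0]
  ]
}}

```text
time_s: 8.7
position: [498.9, 11.8, 148.8]
tool_rot: [[0.314, 0.872, 0.375], [0.56, -0.489, 0.668], [0.766, 0.0, -0.642]]
ft_force: [-0.9, -1.5, -0.5]
opening: 0.471
finger_force: 0.9
```

```bash
python3 st.py w4.png
```

```text
8.7 tcp [-41.6   0.4 148.8] F -1.8 0.1 -0.5 j4 2.13
jam 846 [ -6.5 160.5] res 0.29
low 2
mid 0
rear 116 [ 95.2 117.4] res 0.36
```

View pics/w4.png

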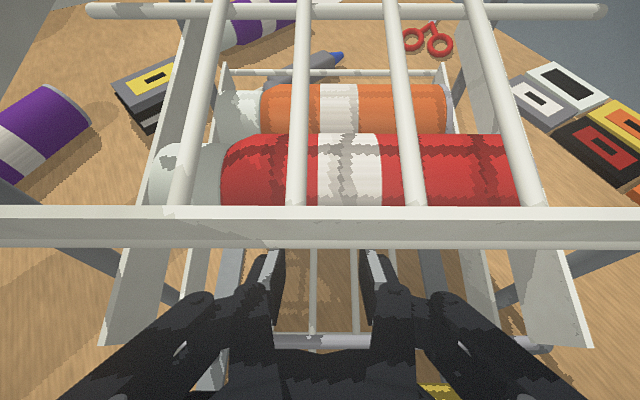

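The yellow can has run out to the front (yellow at 432,390). The red can is now held between the fingers and the green can, which has rolled forward. I hold a moment, then check.

Request:
{"op": "play_rows", "data": {
  "translation": [
    [0, 0, 0],
    [0, 0, 0],
    [0, 0, 0],
    [0, 0, 0]
  ],
  "angular": [
    [0, 0, 0],
    [0, 0, 0],
    [0, 0, 0],
    [0, 0, 0]
  ]
}}

```text
time_s: 9.15
position: [498.9, 11.7, 148.8]
tool_rot: [[0.314, 0.872, 0.375], [0.56, -0.49, 0.668], [0.766, 0.0, -0.642]]
ft_force: [-1.1, -1.4, 0.0]
opening: 0.469
finger_force: 0.9
```

```bash
python3 st.py
```

```text
9.15 tcp [-41.6   0.3 148.8] F -1.7 0.3 0.0 j4 2.13
jam 820 [ -6.4 160.5] res 0.33
low 1
mid 0
rear 120 [ 95.1 117.3] res 0.31
```

Static. Retreating slowly could let the red and green cans follow together into a new jam. I pull the fingers off briskly so the red can drops in front of the green one, well behind the bar.

Request:
{"op": "play_rows", "data": {
  "translation": [
    [-2.2, -3.9, 0.8],
    [-4.2, -7.5, 2.4],
    [-5.9, -10.5, 5],
    [-6.5, -11.5, 7],
    [-6.5, -11.5, 7],
    [-6.5, -11.5, 7],
    [-6.5, -11.5, 7],
    [-6.5, -11.5, 7],
    [-6.5, -11.5, 7],
    [-6.5, -11.5, 7]
  ],
  "angular": [
    [0, 0, 0],
    [0, 0, 0],
    [0, 0, 0],
    [0, 0, 0],
    [0, 0, 0],
    [0, 0, 0],
    [0, 0, 0],
    [0, 0, 0],
    [0, 0, 0],
    [0, 0, 0]
  ]
}}

```text
time_s: 10.2
position: [433.9, -102.7, 218.4]
tool_rot: [[0.314, 0.872, 0.374], [0.56, -0.489, 0.669], [0.767, -0.001, -0.642]]
ft_force: [-0.2, -0.1, 0.1]
opening: 0.469
finger_force: 0.0
```

```bash
python3 st.py w5.png
```

```text
10.2 tcp [-173.2    1.3  218.4] F -0.2 0.1 0.1 j4 2.01
jam 744 [-68.   91.4] res 0.36
low 9
mid 0
rear 1
```

View pics/w5.png

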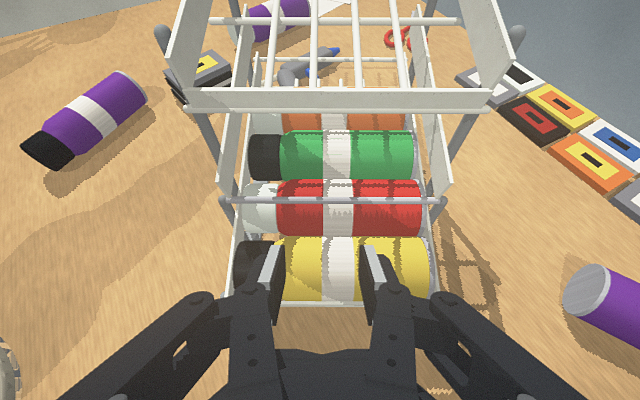

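All four cans now lie in one row: yellow (340,268), red (350,207), green (345,155), orange (345,122). I back the hand away and check the positions.

Request:
{"op": "play_rows", "data": {
  "translation": [
    [-1, -2, 3],
    [-2, -4, 6],
    [-2, -4, 8],
    [-2, -4, 8],
    [-2, -4, 8],
    [-2, -4, 8],
    [-2, -4, 8],
    [-2, -4, 8]
  ],
  "angular": [
    [0, 0, 0],
    [0, 0, 0],
    [0, 0, 0],
    [0, 0, 0],
    [0, 0, 0],
    [0, 0, 0],
    [0, 0, 0],
    [0, 0, 0]
  ]
}}

```text
time_s: 11.05
position: [413.8, -142.8, 298.1]
tool_rot: [[0.315, 0.872, 0.374], [0.56, -0.489, 0.669], [0.767, -0.001, -0.642]]
ft_force: [-0.6, 0.0, -0.0]
opening: 0.471
finger_force: 0.0
```

```bash
sed -i 's/>170)/>110)/' h.py; sed -i 's/(22,32)/(22,34)/' h.py; python3 st.py; python3 st.py
```

```text
11.05 tcp [-218.1   -0.8  298.1] F -0.3 0.6 -0.0 j4 1.87
jam 3227 [-67.9  91.4] res 0.48
low 3312 [-132.    81.2] res 0.47
mid 1161 [ -4.  101.7] res 0.46
rear 1139 [ 60.7 111.7] res 0.51
11.1 tcp [-218.1   -0.8  298.3] F -0.8 -0.8 -0.5 j4 1.87
jam 3222 [-67.9  91.4] res 0.47
low 3301 [-132.1   81.3] res 0.48
mid 1165 [ -4.  101.7] res 0.4
rear 1146 [ 60.7 111.7] res 0.51
```

All four cans are packed, at rest and in range. Handing in.

```bash
python3 -c "
from cell import *
print(job_done())"
```

```text
the job is handed in; nothing more can be done
None
```

The jam is cleared and the job is handed in: all four cans lie at rest in one row on the lower runners, yellow first against the front stop (x ≈ -132 mm), then red, green and orange, with the hand clear of the rack; the hand-in call returned no verdict.

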